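# Present a clamped sample carrier to a non-contact sensor

### The job

Slide the clamp's jaw well back by its black knob so that the aluminium sample carrier is free, then lift the carrier out and carry it over the top of the wooden tube rack to the grey sensor head. Finish holding it upright and still in the gripper, its foot hovering about 10 mm above the sensor's red-framed window, centred on the window and turned so that their long sides are parallel (either way round); never touch the sensor, do not let go, and leave the rack, the reagent bottle, the brown jar and the crucible undisturbed.

Things in the scene. Friction and masses are not known exactly. Their poses are not given: they have to be found in the camera images.
- clamp: Slide-jaw clamp fixed to the worktop: dark steel base 190 x 72 x 12 mm, blue fixed jaw (top at 38 mm), blue sliding jaw, guide rails (top 17 mm). Origin on the worktop below the clamped carrier's middle; z up; x along the slide from sliding to fixed jaw; base from x = -127 to +63 mm. Clamp and sensor stand on the two sides of the rack, either way round.
- jaw (a joint): Position of the sliding jaw, m: 0 closed, up to 0.035 fully back; it slides towards the clamp's -x and stays where it is left (about 2.5 N of friction). Its steel lip reaches over the end of the carrier's foot, so that the carrier cannot be lifted until the jaw is over 6 mm back.
- jaw_knob (a point): Grip point on the axis of the sliding jaw's upright black knob (20 mm diameter, 42 to 70 mm above the worktop): 58 mm above the worktop and, with the jaw closed, 64 mm to the clamp's -x of the carrier's middle. Moves with the jaw, whose blue top is 30 mm above the worktop.
- carrier: Loose aluminium sample carrier, 54 mm high, about 0.16 kg: foot 60 x 36 x 8 mm, on it a body 44 (x) x 26 (y) x 46 mm with an orange mark on top. Origin: centre of the foot's underside; x along the 60 mm side, z up. Stands in the clamp, underside 12 mm above the worktop, its x along the clamp's x. Pick it by the two free faces 26 mm apart.
- sensor: Grey upward-looking sensor head, fixed to the worktop: black foot 110 x 80 mm, body 100 x 70 mm, raised black bezel 74 x 50 mm, top 44 mm above the worktop; a short steel connector sticks out 16 mm on its +x side. Origin: centre of its underside, z up, x along its long side.
- window (a point): Centre of the sensor's window, on its top face 44 mm above the worktop; the red frame is 60 mm (x) by 36 mm (y), the same outline as the carrier's foot. Axes as the sensor's.
- rack: Loose wooden tube rack with glass tubes, 58 (x) x 218 (y) mm, tube tops 130 mm high, standing between clamp and sensor. Origin: centre of its underside.
- reagent: Loose brown reagent bottle with a white cap, 42 mm diameter, 95 mm high. Origin: centre of its underside.
- jar: Loose small brown jar, 35 mm diameter, 56 mm high. Origin: centre of its underside.
- cup: Loose white porcelain crucible, 39 mm diameter, 32 mm high. Origin: centre of its underside.
Not all that is in view belongs to the job. What is shaped like the rack but purple is not meant.

How it is judged:
On the way, in this order (a step that is already met when the one before it is completed fails the run):
1. the jaw is drawn back at least 15 mm with the carrier still standing in the clamp (value of joint jaw above 0.015 m and z of carrier in the frame of clamp below 0.016 m and horizontal distance between carrier and clamp below 0.012 m), for 0.1 s.
2. the carrier passes above the tube rack (height (world z) of carrier above 0.13 m and x of carrier in the frame of rack between -0.05 and 0.05 m and y of carrier in the frame of rack between -0.125 and 0.125 m), for 0.02 s.
At the end, for the whole second after the job is handed in: Carrier held still in the gripper, upright within 0.1 rad, underside 4 to 17 mm above the window, centred within 8 mm, long side parallel within 0.14 rad, not touching the sensor; jaw still over 12 mm back; rack, bottle, jar and crucible within 15 mm of their starts (z of carrier in the frame of window between 0.004 and 0.017 m and horizontal distance between carrier and window below 0.008 m and angle between the x axis of carrier and the x axis of window, either way round below 0.14 rad and angle between carrier's own z axis and vertical below 0.1 rad and contact force between the fingers and carrier above 2 N and contact force between carrier and sensor below 0.05 N and linear speed of carrier below 0.01 m/s and angular speed of carrier below 0.1 rad/s and value of joint jaw above 0.012 m and distance of each of rack, reagent, jar, cup from where it was at the start of the episode below 0.015 m); the arm keeps its last pose, push and grip.
It fails at once if the sensor head is touched by the carrier or the robot (contact force between any of carrier, the arm, the fingers and sensor above 0.3 N).
It fails at once if the tube rack is shifted by more than 15 mm or tipped (distance of rack from where it was at the start of the episode above 0.015 m or angle between rack's own z axis and vertical above 0.25 rad).
It fails at once if the white-capped reagent bottle is shifted by more than 15 mm or tipped (distance of reagent from where it was at the start of the episode above 0.015 m or angle between reagent's own z axis and vertical above 0.25 rad).
It fails at once if the small brown jar is shifted by more than 15 mm or tipped (distance of jar from where it was at the start of the episode above 0.015 m or angle between jar's own z axis and vertical above 0.25 rad).
It fails at once if the crucible is shifted by more than 15 mm or tipped (distance of cup from where it was at the start of the episode above 0.015 m or angle between cup's own z axis and vertical above 0.25 rad).
It also fails if it takes over 50 s, if anything falls off the work surface, if the arm or the gripper's body presses on something with over 40 N, if the wrist force passes 120 N, or if a joint passes its speed limit or range.

### The arm

A 6-joint arm with a two-finger parallel gripper is mounted at the origin on a cart in front of the work surface, level with it; the furniture and walls round the work are solid. World frame = base frame: x ahead of the robot, y to its left, z up, the work surface at z = 0. Lengths are in m, angles in rad, forces in N, time in s.
With the tool pointing down it reaches from about 0.35 to 0.975 m from the base axis. Payload 4.9 kg.
Tool frame: the origin (TCP) lies at the very end of the fingers, on their centre line; the grasp point (between the pads) lies 19 mm behind it (ctrl.grasp_offset is the distance from the TCP to the grasp point, in m); z points along the fingers, y is the line along which they close (so a half turn about z gives the same grasp; the last joint's range is limited). The gripper opens to 85 mm and grips with 20 to 120 N. Pads are 22 mm wide; open, the fingers measure 114 mm over their backs; the gripper's body (76 mm by 85 mm) begins 54 mm behind the grasp point. The pads swing forward as they close: fully open they stand 13 mm farther back than shut.
Start: joints at [1.163, 0.053, 1.613, -0, 1.476, -0.119], TCP at [0.178, 0.599, 0.231] pointing down, gripper open.
Joint ranges: [-3.01, 3.01], [-1.01, 2.22], [0.06, 2.58], [-1.02, 4.17], [0.09, 2.62], [-3.14, 3.14]. Speed limits (rad/s): [2.57, 2.57, 3.14, 3.14, 3.14, 3.14].

### API

Orientations are given as a rotation vector (axis times angle).
In Python, from station import ctrl, optics gives the robot as it stands.
- The arm moves only by the shell command python3 -m handwheel 'ROWS' [OPENING] [FORCE]. ROWS is JSON, a list of rows, each an object of numbers: "tx", "ty", "tz": the shift along the tool's x, y, z in mm; "roll": the turn about the tool's z in rad. A call has 1 to 12 rows; each row shifts and turns the commanded pose from where the row before left it, along the tool's axes as they then stand; what a row does not reach is not made up. A row lasts 1/12 s, in which the tool goes at most 41.7 mm and 7.16 degrees, less where a joint would pass 70% of its speed; a pose out of reach is approached as far as the arm can. A call with a gripper value outside its range is refused whole. OPENING is the finger opening in mm, from 0 to 85.4, set as the call begins (- or left out, the last holds). The fingers move at their own pace and stop on an object; FORCE is the grip in N (left out, the last holds). Time passes only in rows, so rows that do not move let the fingers close. It gives the time, the measured TCP pose, the force, the opening and the grip force at its end, in the units of the state.
- ctrl.get_obs(): the state, without advancing time (a new reading comes with each control period).
- optics.get_image(name): name is "side" or "top"; returns (picture, depth): 384x512x3 uint8, red, green, blue; 384x512 float32, m along the optical axis (not along the pixel's ray), 0 where there is no reading.
- optics.camera_params(name): a dict with "mtx" (3x3 intrinsics, pixels), "extrinsics" (4x4, takes a point from camera to world coordinates). Camera axes: x right, y down, z forward; pixel columns grow to the right and rows downward; lengths in m; the calibration is good to about 2 mm. A picture is of the moment at which its call begins. camera_params takes no time and is no camera call.
- ctrl.finish_job(): hands the job in; it is judged then, once.
The state is a dict: "t": time; "q": joint angles; "dq": joint speeds; "effort": joint torques, N m; "tool_pos": TCP position; "tool_rot": TCP orientation; "contact_force": force on the tool from outside, world axes, zero at the start; "wrist_torque": the same for the moment, N m; "opening": finger opening in m; "grip_force": force on a finger pad.
Only numpy, scipy, OpenCV 4.12 (cv2) and the standard library are available. Lean on these libraries where they do the work, as an engineer would, in place of code of your own. Each camera call takes 0.05 s, during which the arm holds its last target. There are 200 camera calls.

## Working session

There is one attempt and no reset: what is moved stays moved. The work goes in short steps, Python scripts to look and compute and a shell command to move; the robot and the scene stay as the last step left them, time stands still between calls to the robot, and variables do not carry over. Pictures are saved under pics/ and viewed, at most 10 in all, crops included, and the job is handed in when it is done.

```bash
mkdir -p pics; ls; cat > h.py <<'E'
import numpy as np, cv2
from station import ctrl, optics
def grab(n):
    im,d=optics.get_image(n); p=optics.camera_params(n)
    np.savez(f'{n}.npz',im=im,d=d,K=p['mtx'],T=p['extrinsics']); return im,d
def load(n):
    z=np.load(f'{n}.npz'); return z['im'],z['d'],z['K'],z['T']
def cloud(n):
    im,d,K,T=load(n); v,u=np.mgrid[:384,:512]
    P=np.stack([(u-K[0,2])/K[0,0]*d,(v-K[1,2])/K[1,1]*d,d,np.ones_like(d)],-1)@np.array(T).T
    P=P[...,:3]; P[d<=0]=np.nan; return im,P
def ray(n,u,v,z):
    _,_,K,T=load(n); r=T[:3,:3]@np.linalg.solve(K,[u,v,1.]); o=T[:3,3]
    return o+r*(z-o[2])/r[2]
E
python3 - <<'E'
from h import *
for n in('top','side'):
    im,d=grab(n); cv2.imwrite(f'pics/{n}0.png',cv2.resize(im[...,::-1],(800,600),interpolation=cv2.INTER_CUBIC))
    p=optics.camera_params(n);print(p['mtx'].round(1),p['extrinsics'].round(3))
o=ctrl.get_obs();print(o)
E
```

```text
pics
[[398.9   0.  254.7]
 [  0.  398.9 194.8]
 [  0.    0.    1. ]] [[ 0.03  -0.993  0.111  0.45 ]
 [-0.999 -0.027  0.024  0.082]
 [-0.021 -0.112 -0.993  1.103]
 [ 0.     0.     0.     1.   ]]
[[458.2   0.  257. ]
 [  0.  458.2 186.3]
 [  0.    0.    1. ]] [[ 0.811 -0.234  0.537 -0.238]
 [-0.586 -0.317  0.746 -0.991]
 [-0.005 -0.919 -0.394  0.648]
 [ 0.     0.     0.     1.   ]]
{'t': 0.1, 'q': array([ 1.16300137e+00,  5.33312090e-02,  1.61417043e+00,  3.36511793e-05,
        1.47601672e+00, -1.18974696e-01]), 'dq': array([ 0.00158031, -0.00155793, -0.00396328, -0.00182162,  0.00178245,
       -0.000503  ]), 'effort': array([ 1.90208534e-04, -3.94902527e+01, -3.71363389e+01, -1.06642603e-04,
        3.92511298e-03, -4.05965523e-06]), 'tool_pos': array([0.17775994, 0.59859024, 0.23015273]), 'tool_rot': array([-4.52030603e-01, -3.10836150e+00,  2.90637940e-03]), 'contact_force': array([-0.17526736,  0.25374893, -0.17554127]), 'wrist_torque': array([0.04367952, 0.0066535 , 0.01580169]), 'grip_force': 0.0, 'opening': 0.08517349850486293}
```

View pics/top0.png

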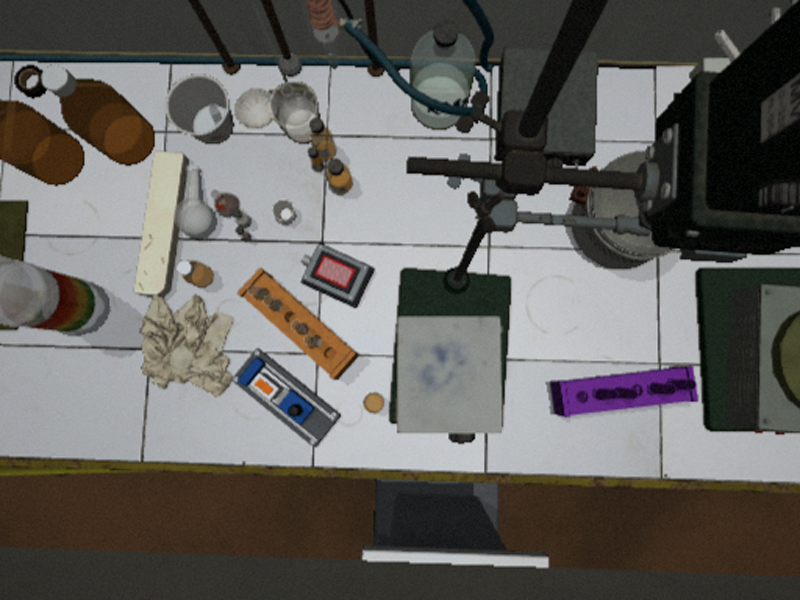

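View pics/side0.png

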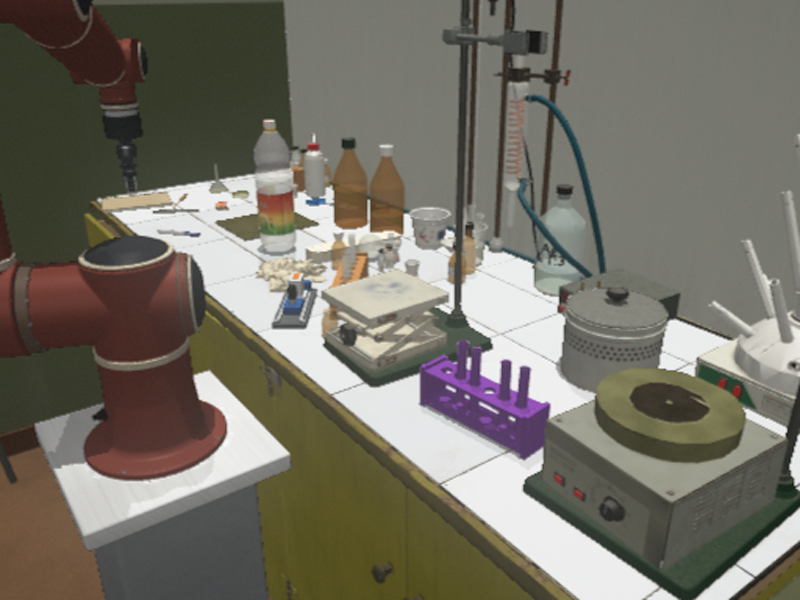

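The top view (800-px scale) shows the clamp at (288,397), with the orange carrier mark at (265,386) and the black knob at (295,410). The wooden rack is at (300,322), the sensor's red window at (336,268), the white-capped bottle at (197,272), the crucible at (285,212) and a brown jar near (373,402). In the side view the clamp is at (294,300).

Look-alikes:
- **Rack:** the purple rack (620,390) is not meant. The wooden one (300,322) is.
- **Sensor:** the lift platform (450,350) and the cream bar (160,222) are not it. The grey box with the red window (338,275) is.
- **Knob:** the platform's black knob (462,437) is not it. The knob on the clamp (295,410) is.

```bash
python3 - <<'E'
from h import *
im,P=cloud('top'); hsv=cv2.cvtColor(im,cv2.COLOR_RGB2HSV)
roi=(slice(150,300),slice(140,250))
crop=im[150:300,90:265]; cv2.imwrite('pics/crop.png',cv2.resize(crop[...,::-1],(700,600),interpolation=cv2.INTER_CUBIC))
def rep(name,m,z,u0,u1,v0,v1):
    mm=np.zeros(m.shape,np.uint8); mm[v0:v1,u0:u1]=m[v0:v1,u0:u1]
    n,l,s,c=cv2.connectedComponentsWithStats(mm); k=1+np.argmax(s[1:,4]); b=l==k
    u,v=np.nonzero(b)[1],np.nonzero(b)[0]
    W=np.array([ray('top',a,e,z) for a,e in zip(u,v)])[:,:2].astype(np.float32)
    r=cv2.minAreaRect(W*1000); bx=cv2.boxPoints(r); e=[bx[1]-bx[0],bx[2]-bx[1]]; L=max(e,key=np.linalg.norm)
    print(name,'px',c[k].round(1),s[k,4],'ctr',W.mean(0).round(4),'rect',np.round(r[0],1),np.round(r[1],1),'ang',np.degrees(np.arctan2(L[1],L[0])).round(1),'zmed',np.nanmedian(P[b][:,2]).round(4))
H,S,V=[hsv[...,i].astype(int) for i in range(3)]
rep('orange',(H<18)&(S>150)&(V>120),.066,158,185,235,265)
rep('white/carrier top',(P[...,2]>.058)&(P[...,2]<.075),.066,150,185,230,265)
rep('knob',(V<60),.07,178,202,250,275)
rep('clamp base',(P[...,2]>.006)&(P[...,2]<.08),.012,145,222,220,290)
rep('red',((H<10)|(H>170))&(S>90)&(V>80),.044,200,228,155,190)
rep('sensor',(P[...,2]>.034)&(P[...,2]<.055),.040,188,245,150,200)
rep('rack',(H<20)&(S>120),.06,150,232,170,245)
rep('purple?',(H>130)&(H<160)&(S>120),.06,340,460,220,280)
rep('jar',(H<25)&(S>60),.056,228,250,245,268)
rep('bottle',(P[...,2]>.02),.095,108,140,162,186)
rep('cup',(P[...,2]>.02),.032,172,192,125,145)
b=(P[...,2]>.10)&(P[...,2]<.16); b[:, :150]=0;b[:,235:]=0;b[:165]=0;b[250:]=0
print('rack top pts',b.sum(),np.nanmean(P[b],0) if b.any() else '', np.nanmax(P[165:250,150:235,2]))
E
```

```text
orange px [168.7 247. ] 51 ctr [0.4237 0.3264] rect [423.9 326.4] [27.8 12. ] ang 54.0 zmed 0.0669
white/carrier top px [168.7 246.6] 180 ctr [0.4249 0.3263] rect [424.9 326.1] [44.6 26.7] ang 54.0 zmed 0.0661
knob px [188.8 262.2] 53 ctr [0.3868 0.2715] rect [386.6 271.6] [18.2 19.8] ang -43.2 zmed 0.0685
clamp base px [182.3 253.7] 1869 ctr [0.4057 0.3012] rect [404.2 306.7] [198.1  85.5] ang 54.8 zmed 0.0167
red px [214.  173.6] 130 ctr [0.6228 0.2194] rect [622.6 219.3] [60.8 38.2] ang 66.6 zmed 0.0449
sensor px [214.4 173.9] 913 ctr [0.6229 0.2188] rect [622.9 219. ] [99.5 69.5] ang 66.7 zmed 0.0422
rack px [191.7 207.7] 1531 ctr [0.5282 0.2726] rect [530.4 276.6] [223.9  57. ] ang 50.3 zmed 0.0692
purple? px [399.3 249.9] 1964 ctr [ 0.434  -0.2685] rect [ 433.5 -267.7] [ 57.4 233.5] ang -81.4 zmed 0.0695
jar px [238.8 257.4] 124 ctr [0.4022 0.1443] rect [402.  143.7] [28.3 31.2] ang -88.2 zmed 0.0375
bottle px [123.8 173.6] 281 ctr [0.6085 0.4458] rect [609.4 447.1] [57.8 39.7] ang 58.3 zmed 0.0624
cup px [179.8 132.7] 73 ctr [0.7367 0.3205] rect [734.4 318.3] [37.  36.1] ang 2.8 zmed 0.0303
rack top pts 175 [0.54422133 0.29506794 0.11979745] 0.1347021876471327
```

View pics/crop.png

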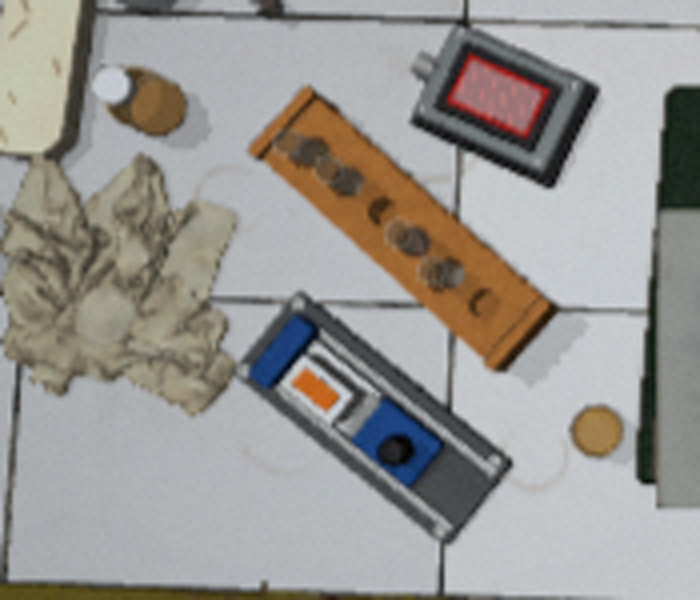

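The crop shows the carrier with its orange mark at (318,388) and the knob at (395,450). The blue fixed jaw is upper left, so the clamp's x points at about 54.5°, away from the knob. The wooden rack lies alongside, and the sensor with its red window is at (500,92). Sizes agree with the description: carrier top 44.6 x 26.7 mm at z = 66, red frame 61 x 38 mm at z = 45. My choice of objects is confirmed.

I'll roll the tool so that its y lies across the slide (-35.5°).

```bash
cat >> h.py <<'E'
from scipy.spatial.transform import Rotation as Ro
def to(x,y,z,yaw=None):
    o=ctrl.get_obs(); R=Ro.from_rotvec(o['tool_rot']).as_matrix(); p=o['tool_pos']
    d=R.T@(np.array([x,y,z])-p)*1000
    ya=np.degrees(np.arctan2(R[1,1],R[0,1]))
    print('t',round(o['t'],2),'pos',p.round(4),'yaw_y',ya.round(2),'tilt z',R[:,2].round(4),'q',o['q'].round(2))
    print('F',o['contact_force'].round(2),'open',round(o['opening'],4),'grip',o['grip_force'])
    print('shift mm (tx,ty,tz)',d.round(1),'' if yaw is None else f'roll {-np.radians((yaw-ya+180)%360-180):.3f}')
E
R='{"roll":0.12}'; python3 -m handwheel '[{"roll":0.12},{"roll":0.12},{"roll":0.12},{"roll":0.12},{"roll":0.12},{"roll":0.12},{"roll":0.12},{"roll":0.12},{"roll":0.12},{"roll":0.12},{"roll":0.12},{"roll":0.12}]' 60
python3 -m handwheel '[{"roll":0.12},{"roll":0.12},{"roll":0.12},{"roll":0.1},{},{}]'
python3 -c "
from h import *
to(.3872,.273,.15,-35.5)"
```

```text
t 0.1 pos [0.1778 0.5986 0.2302] yaw_y 73.45 tilt z [-8.0e-04 -1.8e-03 -1.0e+00] q [ 1.16  0.05  1.61  0.    1.48 -0.12]
F [-0.18  0.25 -0.18] open 0.0852 grip 0.0
shift mm (tx,ty,tz) [-293.5 -252.3   80.6] roll 1.902$[0]: bad value
$[0]: bad value
```

```bash
python3 -m handwheel '[{"tx":0,"ty":0,"tz":0,"roll":0.12}]' 60; python3 -m handwheel --help | head -20
```

```text
t: 0.18
tool_pos: [0.1778, 0.5987, 0.2304]
tool_rot: [-0.641, -3.075, 0.002]
contact_force: [-0.4, -0.8, -0.1]
opening: 0.076
grip_force: 0.0invalid input: not JSON, or not a number
```

```bash
python3 -m handwheel '[{"tx":0,"ty":0,"tz":0,"roll":0.12},{"tx":0,"ty":0,"tz":0,"roll":0.12},{"tx":0,"ty":0,"tz":0,"roll":0.12},{"tx":0,"ty":0,"tz":0,"roll":0.12},{"tx":0,"ty":0,"tz":0,"roll":0.12},{"tx":0,"ty":0,"tz":0,"roll":0.12},{"tx":0,"ty":0,"tz":0,"roll":0.12},{"tx":0,"ty":0,"tz":0,"roll":0.12}]' >/dev/null
python3 -m handwheel '[{"tx":0,"ty":0,"tz":0,"roll":0.12},{"tx":0,"ty":0,"tz":0,"roll":0.12},{"tx":0,"ty":0,"tz":0,"roll":0.12},{"tx":0,"ty":0,"tz":0,"roll":0.12},{"tx":0,"ty":0,"tz":0,"roll":0.12},{"tx":0,"ty":0,"tz":0,"roll":0.12},{"tx":0,"ty":0,"tz":0,"roll":0.102},{"tx":0,"ty":0,"tz":0,"roll":0},{"tx":0,"ty":0,"tz":0,"roll":0}]' >/dev/null
python3 -c "
from h import *
to(.3872,.273,.15,-35.5)"
```

```text
t 1.6 pos [0.1779 0.5988 0.2307] yaw_y -35.37 tilt z [-4.e-04 -8.e-04 -1.e+00] q [1.16 0.05 1.61 0.   1.48 1.78]
F [-0.09  0.75  0.23] open 0.0599 grip 0.0
shift mm (tx,ty,tz) [-144.5  359.3   80.9] roll 0.002
```

```bash
python3 -m handwheel '[{"tx":-12,"ty":30,"tz":0,"roll":0},{"tx":-12,"ty":30,"tz":0,"roll":0},{"tx":-12,"ty":30,"tz":0,"roll":0},{"tx":-12,"ty":30,"tz":0,"roll":0},{"tx":-12,"ty":30,"tz":5,"roll":0},{"tx":-12,"ty":30,"tz":5,"roll":0},{"tx":-12,"ty":30,"tz":5,"roll":0},{"tx":-12,"ty":30,"tz":10,"roll":0},{"tx":-12,"ty":30,"tz":15,"roll":0},{"tx":-12,"ty":30,"tz":15,"roll":0},{"tx":-12,"ty":30,"tz":15,"roll":0},{"tx":-12,"ty":29,"tz":11,"roll":0}]' >/dev/null
python3 -m handwheel '[{"tx":0,"ty":0,"tz":0,"roll":0},{"tx":0,"ty":0,"tz":0,"roll":0},{"tx":0,"ty":0,"tz":0,"roll":0}]' >/dev/null
python3 -c "
from h import *
to(.3872,.273,.04,-35.5)"
```

```text
t 2.85 pos [0.3865 0.2736 0.1506] yaw_y -35.48 tilt z [ 1.e-04  6.e-04 -1.e+00] q [ 0.46 -0.26  2.04  0.    1.36  1.08]
F [ 0.91  0.23 -0.29] open 0.0599 grip 0.0
shift mm (tx,ty,tz) [-1.000e-01  9.000e-01  1.106e+02] roll 0.000
```

```bash
python3 -m handwheel '[{"tx":0,"ty":1,"tz":20,"roll":0},{"tx":0,"ty":0,"tz":25,"roll":0},{"tx":0,"ty":0,"tz":25,"roll":0},{"tx":0,"ty":0,"tz":20,"roll":0},{"tx":0,"ty":0,"tz":15,"roll":0},{"tx":0,"ty":0,"tz":5,"roll":0},{"tx":0,"ty":0,"tz":0,"roll":0},{"tx":0,"ty":0,"tz":0,"roll":0}]' 60
python3 -m handwheel '[{"tx":0,"ty":0,"tz":0,"roll":0},{"tx":0,"ty":0,"tz":0,"roll":0},{"tx":0,"ty":0,"tz":0,"roll":0},{"tx":0,"ty":0,"tz":0,"roll":0},{"tx":0,"ty":0,"tz":0,"roll":0},{"tx":0,"ty":0,"tz":0,"roll":0},{"tx":0,"ty":0,"tz":0,"roll":0},{"tx":0,"ty":0,"tz":0,"roll":0}]' 10 40
```

```text
t: 3.52
tool_pos: [0.3876, 0.2737, 0.0413]
tool_rot: [-2.792, -1.44, -0.002]
contact_force: [-0.6, -0.0, 0.4]
opening: 0.0599
grip_force: 0.0
t: 4.18
tool_pos: [0.3852, 0.2754, 0.042]
tool_rot: [-2.787, -1.433, 0.004]
contact_force: [-13.4, 8.2, 11.1]
opening: 0.0186
grip_force: 39.0
```

```bash
python3 -m handwheel '[{"tx":0,"ty":-2,"tz":0,"roll":0},{"tx":0,"ty":-1.5,"tz":0,"roll":0},{"tx":0,"ty":0,"tz":0,"roll":0},{"tx":-2,"ty":0,"tz":0,"roll":0},{"tx":-3,"ty":0,"tz":0,"roll":0},{"tx":-3,"ty":0,"tz":0,"roll":0},{"tx":0,"ty":0,"tz":0,"roll":0}]'
python3 -c "
from h import *
to(.3872,.273,.04,-35.5)"
```

```text
t: 4.77
tool_pos: [0.3804, 0.2692, 0.042]
tool_rot: [-2.792, -1.436, -0.004]
contact_force: [-3.1, 3.2, 7.6]
opening: 0.0182
grip_force: 39.6
t 4.77 pos [0.3804 0.2692 0.042 ] yaw_y -35.56 tilt z [ 0.0014  0.003  -1.    ] q [ 0.45 -0.13  2.13  0.    1.14  1.07]
F [-3.08  3.2   7.63] open 0.0182 grip 39.60346204927191
shift mm (tx,ty,tz) [7.  3.3 2.1] roll -0.001
```

```bash
python3 -m handwheel '[{"tx":-3,"ty":0,"tz":0,"roll":0},{"tx":-3,"ty":0,"tz":0,"roll":0},{"tx":-3,"ty":0,"tz":0,"roll":0},{"tx":-3,"ty":0,"tz":0,"roll":0},{"tx":-3,"ty":0,"tz":0,"roll":0},{"tx":-3,"ty":0,"tz":0,"roll":0},{"tx":-2,"ty":0,"tz":0,"roll":0},{"tx":0,"ty":0,"tz":0,"roll":0},{"tx":0,"ty":0,"tz":0,"roll":0}]'
python3 - <<'E'
from h import *
to(.3872,.273,.04,-35.5)
im,d=grab('side'); cv2.imwrite('pics/s1.png',cv2.resize(im[150:240,140:260,::-1],(800,600),interpolation=cv2.INTER_CUBIC))
E
```

```text
t: 5.52
tool_pos: [0.3685, 0.2531, 0.042]
tool_rot: [-2.791, -1.436, -0.003]
contact_force: [-4.1, 4.7, 8.1]
opening: 0.0185
grip_force: 39.8
t 5.52 pos [0.3685 0.2531 0.042 ] yaw_y -35.56 tilt z [ 5.0e-04  3.2e-03 -1.0e+00] q [ 0.43 -0.18  2.17  0.    1.15  1.05]
F [-4.08  4.67  8.13] open 0.0185 grip 39.76347296498716
shift mm (tx,ty,tz) [27.   3.6  2.1] roll -0.001
```

View pics/s1.png

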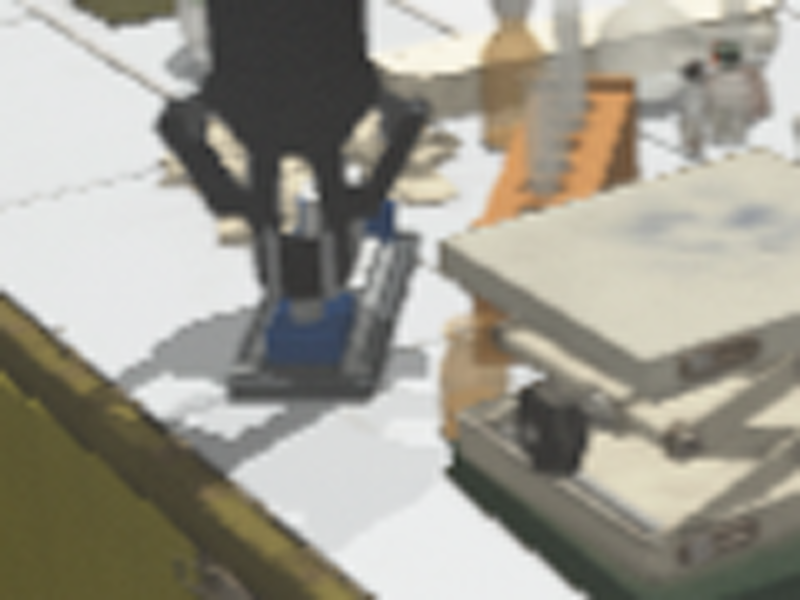

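The knob at (300,265) sits between the fingers, and the blue jaw at (310,330) has been drawn back about 27 mm. I'll release it, rise, and look again at the carrier from above.

```bash
python3 -m handwheel '[{"tx":0,"ty":0,"tz":0,"roll":0},{"tx":0,"ty":0,"tz":0,"roll":0},{"tx":0,"ty":0,"tz":0,"roll":0},{"tx":0,"ty":0,"tz":0,"roll":0},{"tx":0,"ty":0,"tz":-15,"roll":0},{"tx":0,"ty":0,"tz":-25,"roll":0},{"tx":0,"ty":0,"tz":-25,"roll":0},{"tx":0,"ty":0,"tz":-20,"roll":0},{"tx":0,"ty":0,"tz":0,"roll":0},{"tx":0,"ty":0,"tz":0,"roll":0}]' 60
python3 - <<'E'
from h import *
grab('top'); im,P=cloud('top')
cv2.imwrite('pics/t1.png',cv2.resize(im[200:300,120:250,::-1],(780,600),interpolation=cv2.INTER_CUBIC))
hsv=cv2.cvtColor(im,cv2.COLOR_RGB2HSV).astype(int)
m=(hsv[...,0]<18)&(hsv[...,1]>150)&(hsv[...,2]>100);m[:235]=0;m[265:]=0;m[:,:155]=0;m[:,186:]=0
v,u=np.nonzero(m);print(m.sum(),u.mean(),v.mean(),ray('top',u.mean(),v.mean(),.066))
m=(abs(P[...,2]-.066)<.006);m[:230]=0;m[265:]=0;m[:,:150]=0;m[:,186:]=0
print(m.sum(),np.nanmean(P[m],0))
to(.4247,.3263,.04,-35.5)
E
```

```text
t: 6.4
tool_pos: [0.369, 0.2521, 0.1264]
tool_rot: [2.793, 1.437, 0.004]
contact_force: [0.0, 1.2, 0.1]
opening: 0.06
grip_force: 0.0
51 168.66666666666666 247.0 [0.42374608 0.32638548 0.066     ]
176 [0.42471292 0.32633268 0.06630603]
t 6.45 pos [0.368  0.2517 0.1248] yaw_y -35.53 tilt z [-2.e-04 -4.e-04 -1.e+00] q [ 0.43 -0.31  2.12 -0.    1.33  1.05]
F [-0.13 -0.37  0.68] open 0.0598 grip 0.0
shift mm (tx,ty,tz) [93.7  2.8 84.8] roll -0.001
```

View pics/t1.png

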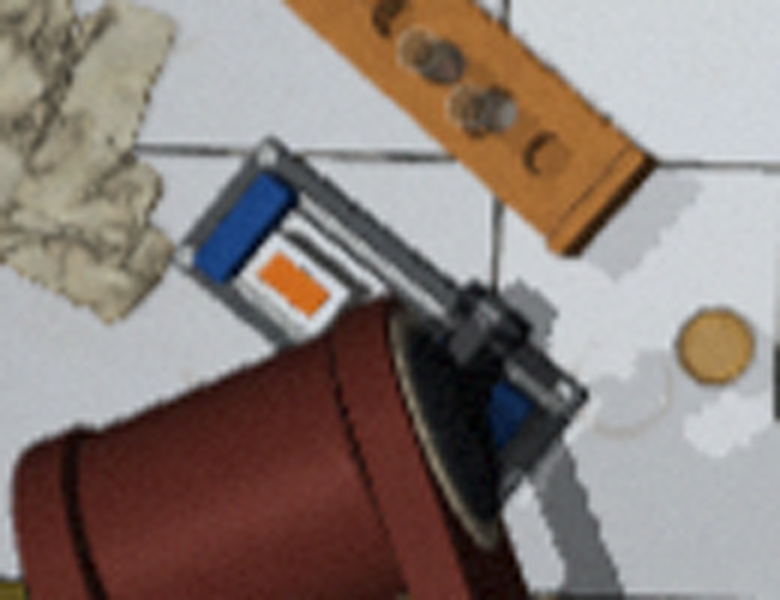

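The carrier (293,283) has not moved and the blue jaw (510,410) is well back. Next I'll go over the carrier and grasp it.

```bash
python3 -m handwheel '[{"tx":15,"ty":0,"tz":0,"roll":0.004},{"tx":20,"ty":0,"tz":0,"roll":0},{"tx":20,"ty":1,"tz":0,"roll":0},{"tx":20,"ty":1,"tz":0,"roll":0},{"tx":14,"ty":0,"tz":0,"roll":0},{"tx":5,"ty":0,"tz":0,"roll":0},{"tx":0,"ty":0,"tz":0,"roll":0},{"tx":0,"ty":0,"tz":0,"roll":0},{"tx":0,"ty":0,"tz":0,"roll":0}]'
python3 - <<'E'
from h import *
to(.4247,.3263,.032,-35.8)
E
```

```text
t: 7.2
tool_pos: [0.4238, 0.3263, 0.1243]
tool_rot: [2.796, 1.432, -0.003]
contact_force: [-0.3, 0.2, -0.4]
opening: 0.06
grip_force: 0.0
t 7.2 pos [0.4238 0.3263 0.1243] yaw_y -35.76 tilt z [-0.0016 -0.0011 -1.    ] q [ 0.52 -0.07  1.92 -0.    1.29  1.14]
F [-0.3   0.16 -0.38] open 0.06 grip 0.0
shift mm (tx,ty,tz) [ 0.7  0.8 92.3] roll 0.001
```

```bash
python3 -m handwheel '[{"tx":0,"ty":0,"tz":20,"roll":0},{"tx":0,"ty":0,"tz":25,"roll":0},{"tx":0,"ty":0,"tz":25,"roll":0},{"tx":0,"ty":0,"tz":12,"roll":0},{"tx":0,"ty":0,"tz":8,"roll":0},{"tx":0,"ty":0,"tz":2,"roll":0},{"tx":0,"ty":0,"tz":0,"roll":0},{"tx":0,"ty":0,"tz":0,"roll":0}]'
python3 -m handwheel '[{"tx":0,"ty":0,"tz":0,"roll":0},{"tx":0,"ty":0,"tz":0,"roll":0},{"tx":0,"ty":0,"tz":0,"roll":0},{"tx":0,"ty":0,"tz":0,"roll":0},{"tx":0,"ty":0,"tz":0,"roll":0},{"tx":0,"ty":0,"tz":0,"roll":0},{"tx":0,"ty":0,"tz":0,"roll":0}]' 15 40
```

```text
t: 7.87
tool_pos: [0.4256, 0.3276, 0.0347]
tool_rot: [-2.796, -1.432, -0.004]
contact_force: [0.2, -0.1, 0.3]
opening: 0.0599
grip_force: 0.0
t: 8.45
tool_pos: [0.4255, 0.3277, 0.0345]
tool_rot: [-2.796, -1.432, -0.003]
contact_force: [-1.6, 0.5, 6.6]
opening: 0.0254
grip_force: 41.0
```

```bash
python3 -m handwheel '[{"tx":0,"ty":0,"tz":0,"roll":0},{"tx":0,"ty":0,"tz":0,"roll":0},{"tx":0,"ty":0,"tz":-3,"roll":0},{"tx":0,"ty":0,"tz":-5,"roll":0},{"tx":0,"ty":0,"tz":-5,"roll":0},{"tx":0,"ty":0,"tz":-7,"roll":0},{"tx":0,"ty":0,"tz":0,"roll":0}]' 15 60
python3 -m handwheel '[{"tx":0,"ty":0,"tz":-10,"roll":0},{"tx":0,"ty":0,"tz":-15,"roll":0},{"tx":0,"ty":0,"tz":-15,"roll":0},{"tx":0,"ty":0,"tz":-20,"roll":0},{"tx":0,"ty":0,"tz":-20,"roll":0},{"tx":0,"ty":0,"tz":-20,"roll":0},{"tx":0,"ty":0,"tz":-20,"roll":0},{"tx":0,"ty":0,"tz":-15,"roll":0},{"tx":0,"ty":0,"tz":-10,"roll":0},{"tx":0,"ty":0,"tz":0,"roll":0},{"tx":0,"ty":0,"tz":0,"roll":0}]'
python3 - <<'E'
from h import *
grab('side');im,P=cloud('side'); cv2.imwrite('pics/s2.png',cv2.resize(im[90:240,130:330,::-1],(800,600),interpolation=cv2.INTER_CUBIC))
to(.6226,.2192,.2,-23.3)
E
```

```text
t: 9.03
tool_pos: [0.4255, 0.3275, 0.0548]
tool_rot: [-2.796, -1.432, -0.004]
contact_force: [-0.3, 0.3, -1.3]
opening: 0.0251
grip_force: 59.1
t: 9.95
tool_pos: [0.4248, 0.3271, 0.1986]
tool_rot: [2.796, 1.432, 0.001]
contact_force: [-0.4, 0.1, -1.9]
opening: 0.0252
grip_force: 59.0
t 10.0 pos [0.4242 0.3268 0.1974] yaw_y -35.75 tilt z [-1.3e-03 -7.0e-04 -1.0e+00] q [ 0.52 -0.14  1.85  0.    1.43  1.14]
F [-0.41  0.05 -1.72] open 0.025 grip 59.00544226169586
shift mm (tx,ty,tz) [ 28.6 223.9  -2.8] roll -0.217
```

View pics/s2.png

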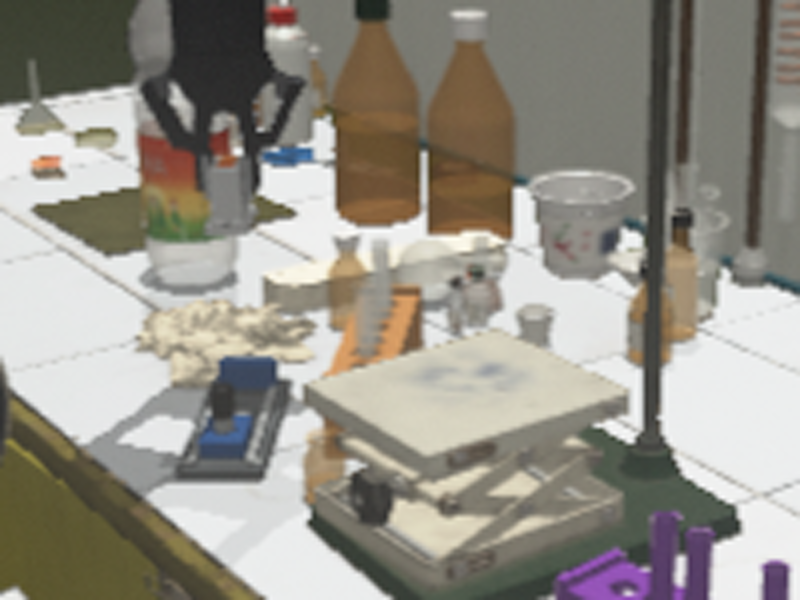

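The carrier hangs upright between the fingers at (228,195). The jaw (225,430) is back, and the rack stands undisturbed. I'll check how close the tall stand is before crossing.

```bash
python3 - <<'E'
from h import *
for n in('top','side'):
    im,P=cloud(n)
    m=(P[...,2]>.14)&(P[...,0]>.3)&(P[...,0]<.95)&(P[...,1]>-.1)&(P[...,1]<.28)
    Q=P[m]
    for lo in(.14,.25,.35,.5,.7):
        q=Q[(Q[:,2]>=lo)&(Q[:,2]<lo+.15)]
        if len(q): print(n,lo,len(q),q.min(0).round(2),q.max(0).round(2), 'maxy pt',q[q[:,1].argmax()].round(2))
E
```

```text
top 0.14 2340 [ 0.39 -0.01  0.14] [0.95 0.24 0.29] maxy pt [0.95 0.24 0.26]
top 0.25 606 [ 0.3  -0.01  0.25] [0.95 0.27 0.4 ] maxy pt [0.32 0.27 0.39]
top 0.35 4046 [0.3  0.   0.35] [0.62 0.28 0.47] maxy pt [0.33 0.28 0.43]
top 0.5 1243 [ 0.57 -0.1   0.56] [0.64 0.06 0.65] maxy pt [0.62 0.06 0.57]
top 0.7 10806 [ 0.54 -0.1   0.7 ] [0.64 0.02 0.85] maxy pt [0.63 0.02 0.7 ]
side 0.14 1074 [ 0.46 -0.02  0.14] [0.95 0.28 0.29] maxy pt [0.89 0.28 0.14]
side 0.25 658 [ 0.46 -0.02  0.25] [0.95 0.28 0.4 ] maxy pt [0.47 0.28 0.29]
side 0.35 1361 [ 0.3  -0.    0.35] [0.95 0.28 0.5 ] maxy pt [0.46 0.28 0.44]
side 0.5 897 [ 0.3 -0.1  0.5] [0.63 0.28 0.62] maxy pt [0.46 0.28 0.51]
```

The stand's nearest point is about 0.15 m to the side, so the way is clear. I'll cross over the rack at TCP z ≈ 0.2 (foot ≈ 0.175).

```bash
python3 -m handwheel '[{"tx":3,"ty":10,"tz":-3,"roll":0},{"tx":3,"ty":20,"tz":0,"roll":0},{"tx":3,"ty":25,"tz":0,"roll":0},{"tx":3,"ty":25,"tz":0,"roll":0},{"tx":3,"ty":25,"tz":0,"roll":0},{"tx":3,"ty":25,"tz":0,"roll":0},{"tx":3,"ty":25,"tz":0,"roll":0},{"tx":3,"ty":25,"tz":0,"roll":0},{"tx":3,"ty":24,"tz":0,"roll":0},{"tx":2,"ty":15,"tz":0,"roll":0},{"tx":0,"ty":5,"tz":0,"roll":0}]' >/dev/null
python3 -m handwheel '[{"tx":0,"ty":0,"tz":0,"roll":-0.05},{"tx":0,"ty":0,"tz":0,"roll":-0.07},{"tx":0,"ty":0,"tz":0,"roll":-0.06},{"tx":0,"ty":0,"tz":0,"roll":-0.037},{"tx":0,"ty":0,"tz":0,"roll":0},{"tx":0,"ty":0,"tz":0,"roll":0},{"tx":0,"ty":0,"tz":0,"roll":0}]'
python3 - <<'E'
from h import *
to(.6226,.2192,.13,-23.3)
for n in('side','top'): grab(n)
im=load('side')[0];cv2.imwrite('pics/s3.png',cv2.resize(im[90:240,180:380,::-1],(800,600),interpolation=cv2.INTER_CUBIC))
E
```

```text
t: 11.5
tool_pos: [0.6231, 0.2198, 0.2007]
tool_rot: [-2.625, -1.726, 0.001]
contact_force: [-0.5, -0.3, -0.5]
opening: 0.025
grip_force: 59.1
t 11.5 pos [0.6231 0.2198 0.2007] yaw_y -23.35 tilt z [-9.e-04 -2.e-04 -1.e+00] q [ 0.23  0.16  1.55 -0.    1.43  0.63]
F [-0.51 -0.3  -0.46] open 0.025 grip 59.09940719604492
shift mm (tx,ty,tz) [-0.7 -0.1 70.7] roll -0.001
```

View pics/s3.png

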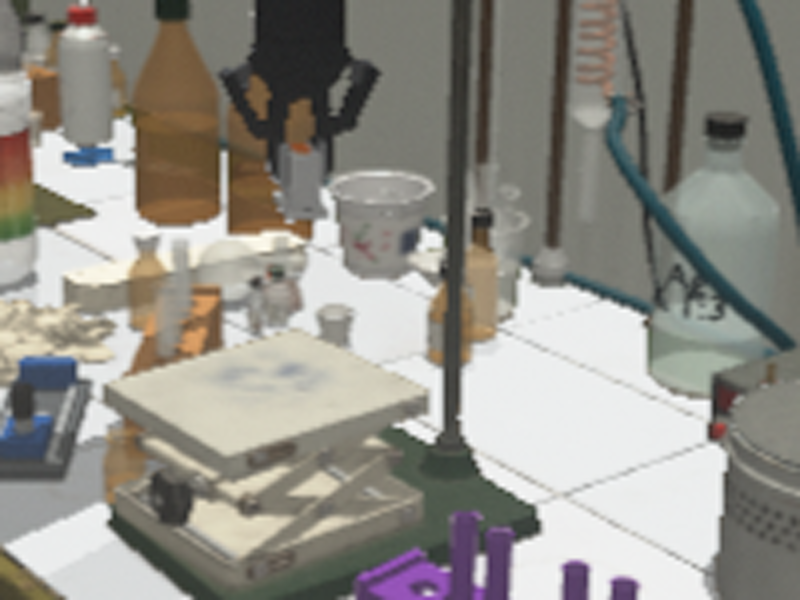

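The carrier (302,180) is held upright over the sensor, which is hidden behind the lifting platform in this view. I'll measure the carrier's offset from the TCP from the cloud and orange mark, and check the frame from above.

```bash
python3 - <<'E'
from h import *
o=ctrl.get_obs(); R=Ro.from_rotvec(o['tool_rot']).as_matrix()
for n in('side','top'):
    im,P=cloud(n); hsv=cv2.cvtColor(im,cv2.COLOR_RGB2HSV).astype(int)
    L=(P-o['tool_pos'])@R*1000   # tool frame
    m=(abs(L[...,0])<45)&(abs(L[...,1])<40)&(L[...,2]>-60)&(L[...,2]<60)
    g=m&(hsv[...,2]>95)&(hsv[...,1]<60)
    og=m&(hsv[...,0]<18)&(hsv[...,1]>120)
    for nm,k in(('grey',g),('orange',og)):
        if k.sum(): print(n,nm,k.sum(),np.percentile(L[k],[1,50,99],axis=0).round(1).tolist())
    f=m&g&(L[...,2]>10)
    if f.sum():
        v,u=np.nonzero(f); i=v.argmax(); print(n,'foot px rows',v.min(),v.max(),'cols',u.min(),u.max(), np.percentile(L[f],[2,98],axis=0).round(1).tolist())
        if n=='side':
            T=np.load('side.npz')['T'];K=np.load('side.npz')['K']
            for off in(16,20,22.5,26):
                for x in(-30,-32,-28):
                    w=o['tool_pos']+R@(np.array([x,18*1,off])/1000); w2=o['tool_pos']+R@(np.array([x,-18,off])/1000)
                    pr=[]
                    for q in(w,w2):
                        c=np.linalg.inv(T)@np.r_[q,1]; pr.append((K@c[:3]/c[2])[:2].round(1))
                    print(off,x,pr)
    r=((hsv[...,0]<10)|(hsv[...,0]>170))&(hsv[...,1]>90)&(hsv[...,2]>60)
    if n=='top':
        r[:155]=0;r[190:]=0;r[:,:200]=0;r[:,228:]=0;print('red visible',r.sum())
im=load('side')[0]; print(im[139:152,250:266].mean(2).astype(int))
E
```

```text
side grey 203 [[-37.5, -22.3, -32.0], [-24.4, -2.6, -2.0], [13.3, 23.5, 23.9]]
side orange 7 [[-9.8, -3.2, -29.8], [2.9, 1.2, -29.1], [4.6, 6.8, -28.1]]
side foot px rows 137 145 cols 249 262 [[-38.7, -15.9, 10.2], [18.0, 19.7, 24.7]]
16 -30 [array([261.4, 141.6]), array([250.8, 142.3])]
16 -32 [array([261.6, 141.7]), array([251. , 142.5])]
16 -28 [array([261.3, 141.4]), array([250.7, 142.1])]
20 -30 [array([261.4, 142.7]), array([250.9, 143.5])]
20 -32 [array([261.6, 142.9]), array([251. , 143.6])]
20 -28 [array([261.3, 142.5]), array([250.7, 143.3])]
22.5 -30 [array([261.4, 143.4]), array([250.9, 144.2])]
22.5 -32 [array([261.6, 143.6]), array([251. , 144.4])]
22.5 -28 [array([261.3, 143.2]), array([250.7, 144. ])]
26 -30 [array([261.4, 144.4]), array([250.9, 145.2])]
26 -32 [array([261.6, 144.6]), array([251. , 145.4])]
26 -28 [array([261.3, 144.2]), array([250.8, 145. ])]
top grey 21 [[-20.4, -16.9, -33.2], [-15.9, -12.9, 12.8], [-7.0, -6.4, 16.5]]
top orange 5 [[-15.8, -5.0, -34.2], [-13.7, -3.0, -32.0], [-12.8, -0.0, -31.0]]
top foot px rows 171 173 cols 206 211 [[-19.5, -16.9,
[... 216 characters left out ...]
 124 150 210 233 201 115 123]
 [142 120 123 120 121 116  98  98 117 122 124 156 218 201 112 119]
 [ 93 116 130 129 129 129 128 126 124 124 122 138 206 198 110 120]
 [ 82 120 144 129 116 116 114 114 128 150 161 170 215 196 107 127]
 [ 97 157 186 141  91  87  83  76 152 222 236 236 236 208 135 126]
 [ 98  99  97  97  95  93  91  84 185 236 236 236 236 236 203 124]
 [148 149 130  95  96  94  94  91 188 236 236 236 236 235 201 121]
 [230 230 208 151 125  95  94  91 187 236 236 235 236 236 200 121]
 [195 196 226 240 210 150 123 117 202 236 236 235 235 235 198 117]
 [189 193 222 237 235 230 186 184 231 234 236 234 231 230 192 114]
 [182 181 205 200 153 137 165 195 205 223 226 226 218 211 193 139]]
```

The underside is about 22.5–23 mm below the TCP, and the carrier sits about 1.7 mm to tool -x. The target TCP is (0.6232, 0.2207, 0.077). I'll descend in two stages.

```bash
python3 -m handwheel '[{"tx":1,"ty":0,"tz":10,"roll":0},{"tx":0,"ty":0,"tz":20,"roll":0},{"tx":0,"ty":0,"tz":25,"roll":0},{"tx":0,"ty":0,"tz":20,"roll":0},{"tx":0,"ty":0,"tz":15,"roll":0},{"tx":0,"ty":0,"tz":8,"roll":0},{"tx":0,"ty":0,"tz":2,"roll":0},{"tx":0,"ty":0,"tz":0,"roll":0},{"tx":0,"ty":0,"tz":0,"roll":0},{"tx":0,"ty":0,"tz":0,"roll":0}]' >/dev/null
python3 - <<'E'
from h import *
to(.6232,.2207,.077,-23.35)
E
```

```text
t 12.43 pos [0.625  0.221  0.1033] yaw_y -23.32 tilt z [ 3.1e-03  7.0e-04 -1.0e+00] q [ 0.23  0.24  1.62 -0.    1.27  0.63]
F [ 0.63 -0.22 -1.8 ] open 0.0251 grip 59.103882908821106
shift mm (tx,ty,tz) [-1.  -1.6 26.2] roll 0.000
```

```bash
python3 -m handwheel '[{"tx":0,"ty":-1,"tz":6,"roll":0},{"tx":0,"ty":0,"tz":6,"roll":0},{"tx":0,"ty":0,"tz":6,"roll":0},{"tx":0,"ty":0,"tz":4,"roll":0},{"tx":0,"ty":0,"tz":2,"roll":0},{"tx":0,"ty":0,"tz":1,"roll":0},{"tx":0,"ty":0,"tz":0,"roll":0},{"tx":0,"ty":0,"tz":0,"roll":0},{"tx":0,"ty":0,"tz":0,"roll":0},{"tx":0,"ty":0,"tz":0,"roll":0},{"tx":0,"ty":0,"tz":0,"roll":0},{"tx":0,"ty":0,"tz":0,"roll":0}]' >/dev/null
python3 - <<'E'
from h import *
to(.6232,.2207,.077,-23.35)
grab('top');im=load('top')[0]
cv2.imwrite('pics/t4.png',cv2.resize(im[130:250,140:300,::-1],(800,600),interpolation=cv2.INTER_CUBIC))
E
```

```text
t 13.43 pos [0.6231 0.2211 0.0765] yaw_y -23.32 tilt z [ 4.e-04  1.e-04 -1.e+00] q [ 0.23  0.27  1.64 -0.    1.23  0.64]
F [-0.16  0.31 -3.39] open 0.0251 grip 59.102330803871155
shift mm (tx,ty,tz) [-0.3  0.3 -0.5] roll 0.000
```

View pics/t4.png

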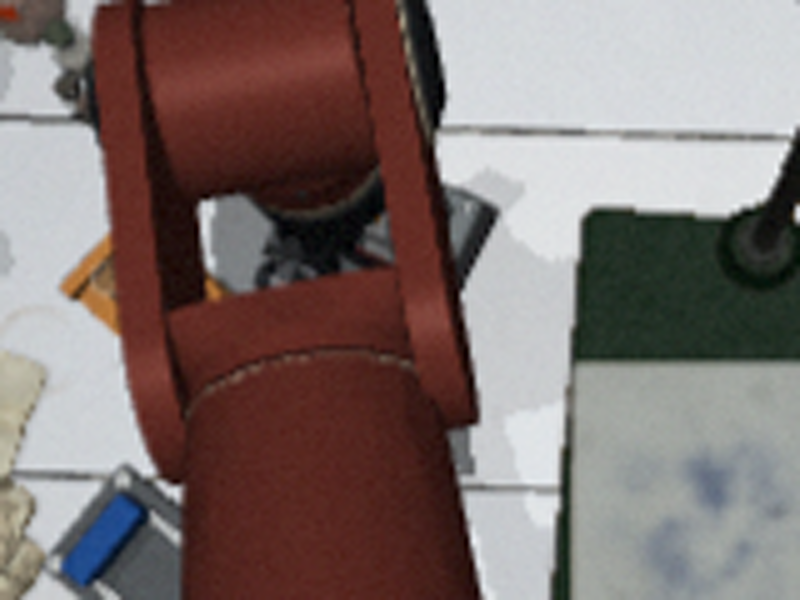

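The arm hides the carrier from above. The right end of the sensor shows at (475,230) and the rack end at (90,280), unmoved. The pose is within 0.6 mm of target, and the vertical force shows only the load's weight, with no contact. I'll hand the job in.

```bash
python3 -m handwheel '[{"tx":0,"ty":0,"tz":0,"roll":0},{"tx":0,"ty":0,"tz":0,"roll":0},{"tx":0,"ty":0,"tz":0,"roll":0},{"tx":0,"ty":0,"tz":0,"roll":0},{"tx":0,"ty":0,"tz":0,"roll":0},{"tx":0,"ty":0,"tz":0,"roll":0}]'; python3 -c "
from h import *
print(ctrl.finish_job())"
```

```text
t: 13.98
tool_pos: [0.6229, 0.2211, 0.0763]
tool_rot: [-2.625, -1.727, -0.0]
contact_force: [-0.0, 0.3, -1.4]
opening: 0.0254
grip_force: 59.1
the job is handed in; nothing more can be done
None
```

I handed the job in at 14 s with the carrier gripped upright about 10 mm above the sensor window by my measurements; the arm hid the final centring from the camera, and the hand-in returned no verdict.

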